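# Shut the dust-extraction slide gate past its spring catch

## Task

Shut the dust-extraction gate on the bench: press its yellow spring catch down with the fingertips and keep it held down while you push the blue upright plate past the catch pin, then push the plate on until the gate is fully home and come away, leaving the catch sprung up again. Push only on the back of the plate (the side where the yellow pad is), never on its front or the sloping brace there; grip and lift nothing, and leave the things standing around where they are.

Things in the scene. Friction and masses are not known exactly. Their poses are not given: they have to be found in the camera images.
- gate_frame: fixed slide gate bolted flat to the bench; all offsets below in its frame. Origin: centre of the round suction port (109 mm across, top 78 mm above the bench), at bench height; z up; +x: direction in which the gate closes, from the yellow catch towards the port. Base x = -315 to +80 mm, y = -75 to +75 (bolt feet to 93), side rails 22 mm high. Place and yaw (within 0.55 rad of the world's) vary.
- gate (a joint): travel of the sliding gate along +x in m: 0 to 0.003 parked open, 0.110 fully home at its stop, port shut. About 3 N friction, stays where left. A steel blade (top 10 mm above the bench) carries a blue upright push plate across the frame: 6 mm thick, y = -77 to +77, 36 to 74 mm above the bench. When parked, the catch pin stands up to 3 mm ahead of the plate and blocks it.
- push_face (a point): centre of the rear face of the blue push plate, 53 mm above the bench; x = -235 mm, y = 0 when parked, x = -125 mm when home (moves with the gate). Push here towards +x. On the plate's front (port side) a flat blue sloping brace, 100 mm wide, runs from its top down to the blade, 46 mm ahead of this face (the rules call it gate_c4, the plate's front face gate_c5): not to be touched.
- catch (a joint): how far the spring catch is pressed down in m: 0 up, 0.014 fully down; springs back when let go; 4 N to start, 9 N at the bottom. Its steel pin (12 mm across, x = -220, y = +66 mm, top 46 mm above the bench when up) blocks the push plate; pressed 11 mm or more, the plate slides over it, and it springs up behind the plate after about 21 mm of gate travel. Pin and yellow pad move as one.
- catch_pad (a point): top of the yellow thumb pad (catch_c1), x = -258, y = 0, in the open part behind the push plate; 32 mm above the bench when up, 18 mm when down. The flat ribbed pad spans y = -28 to +28 and x = -292 to -216 mm, reaching under the push plate, so a fingertip can stay on it while it slides forward and pushes the plate past the pin. The way ahead of it is clear from 10 mm above the bench up.
- tape_roll: roll of masking tape lying flat, 96 mm across, 24 mm high, loose. Origin: centre of underside. Leave alone.
- tin: small green-labelled tin, 76 mm across, 72 mm high, loose. Origin: centre of underside. Leave alone.
- glue: white glue bottle, 56 mm across, 150 mm high, loose. Origin: centre of underside. Leave alone.
- screwdriver: screwdriver lying on the bench, 190 mm long, loose. Leave alone.

How it is judged (in metres and radians):
On the way, in this order (a step that is already met when the one before it is completed fails the run):
1. the fingers hold the catch's pad down while the gate is still parked (value of joint catch above 0.0105 m and contact force between the fingers and catch_c1 above 1 N and value of joint gate below 0.006 m), for 0.05 s.
2. with the fingers still holding the pad down, the push plate slides over the pin (value of joint catch above 0.008 m and contact force between the fingers and catch_c1 above 1 N and value of joint gate between 0.009 and 0.04 m), for 0.02 s.
3. the gate is fully home (value of joint gate above 0.105 m), for 0.1 s.
At the end, for the whole second after the job is handed in: The gate is home (within 5 mm of its stop), the catch has sprung up again (within 2 mm), tape, tin, glue and screwdriver are within 20 mm of where they stood (value of joint gate above 0.105 m and value of joint catch below 0.002 m and distance of each of tape_roll, tin, glue, screwdriver from where it was at the start of the episode below 0.02 m); the robot touches nothing.
It fails at once if the gate is gripped or pulled: a finger touches the brace or the front of the push plate (contact force between the fingers and gate_c4 above 1 N or contact force between the fingers and gate_c5 above 1 N).
It fails at once if a bystander is shoved or lifted more than 20 mm (distance of any of tape_roll, tin, glue, screwdriver from where it was at the start of the episode above 0.02 m).
It fails at once if a standing bystander is tipped over (angle between any of tin, glue's own z axis and vertical above 0.4 rad).
It also fails if it takes over 38 s, if anything falls off the work surface, if the arm or the gripper's body presses on something with over 40 N, if the wrist force passes 120 N, or if a joint passes its speed limit or range.

## Robot

A 6-joint arm with a two-finger parallel gripper is mounted at the origin on the work surface. World frame = base frame: x ahead of the robot, y to its left, z up, the work surface at z = 0. Lengths are in m, angles in degrees, forces in N, time in s.
With the tool pointing down it reaches from about 0.3 to 1 m from the base axis. Payload 5.1 kg.
Tool frame: the origin (TCP) lies at the very end of the fingers, on their centre line; the grasp point (between the pads) lies 19 mm behind it (env.grasp_offset is the distance from the TCP to the grasp point, in m); z points along the fingers, y is the direction in which the jaws open and shut (so a half turn about z gives the same grasp; the last joint's range is limited). The gripper opens to 95 mm and grips with 3 to 60 N. Pads are 20 mm wide; open, the fingers measure 119 mm over their backs; the gripper's body (75 mm by 180 mm) begins 59 mm behind the grasp point.
Start: joints at [-77.785, 7.093, 94.555, -0, 78.352, -4.733], TCP at [0.189, -0.622, 0.215] pointing down, gripper open.
Joint ranges: [-149.61, 149.61], [-58.7, 133.49], [1.44, 155.28], [-77.14, 257.14], [18.33, 153.61], [-166.67, 166.67]. Speed limits (degrees/s): [147.25, 147.25, 180, 180, 180, 180].

## Interface

Orientations are given as [roll, pitch, yaw] about the fixed x, y, z axes, in that order (R = Rz(yaw) Ry(pitch) Rx(roll)).
In Python, from workcell import env gives the robot as it stands.
- The arm moves only by the tool move_arm, never from a script. Its argument "commands" is one flat list of numbers, 7 for each row, row after row: the shift along the tool's x, y, z in mm, then the turn, a rotation vector about the tool's x, y, z in rad, then the gripper command: -1 is fully open, 1 is shut, values between are in proportion. A call has 1 to 12 rows; each row is the pose to reach, as a shift and turn from the pose commanded when the call began, along the tool's axes at that moment; what a row does not reach only later rows make up. A row lasts 1/8 s, in which the tool goes at most 62.5 mm and 10.7 degrees, less where a joint would pass 70% of its speed; a pose out of reach is approached as far as the arm can. A call with a gripper value outside its range is refused whole. The fingers move at their own pace and stop on an object; "squeeze" is the grip in N (left out, the last holds). Time passes only in rows, so rows that repeat a pose let the fingers close. It gives the time, the measured TCP pose, the force and the opening at its end, in the units of the state.
- env.get_state(): the state, without advancing time (a new reading comes with each control period).
- env.grab_frame(name): name is "scene" or "top" or "wrist"; returns a dict with "pixels" (400x640x3 uint8, red, green, blue), "intrinsics" (3x3 intrinsics, pixels), "k1" (the pictures are not rectified: a ray, as slopes to the right and down, at radius r is drawn at 1 + k1 r^2 times it, then the intrinsics apply), "R" (3x3) and "t" (3): a world point X has camera coordinates R X + t. Camera axes: x right, y down, z forward; pixel columns grow to the right and rows downward; lengths in m; the calibration is good to about 2 mm. A picture is of the moment at which its call begins. There is no depth.
- env.close_job(): hands the job in, once; it reports no verdict.
Trained networks look in a picture, given as the dict that the camera call returned (one of the last four; its "shot" number tells which), for a name from the list of things; names that differ only in an ending like _2 or _b are one class to them, and where a whole thing is asked for, a point or a joint stands for the part that bears it (a point fixed in the world has none). Each returns a list of dicts, best first, with "score" (0 to 1); they miss things now and then, are a little off and sometimes report something else, mostly with a low value. They report only what shows in the picture. A call takes as long as a camera call.
- env.search_frame(name, picture): "point" ([x, y, z] in m, in world coordinates, good to about 4 mm: the middle of the surface that is visible of it).
- env.landmark_of(name, picture): "point" ([x, y, z] in m, in world coordinates, good to about 4 mm: a listed point, or the origin of a listed thing).
The state is a dict: "time_s": time; "q": joint angles; "dq": joint speeds; "tau": joint torques, N m; "eef_pos": TCP position; "orientation": TCP orientation; "contact_force": force on the tool from outside, world axes, zero at the start; "wrist_torque": the same for the moment, N m; "width": finger opening in m.
Only numpy, scipy, OpenCV 4.12 (cv2) and the standard library are available. Lean on these libraries where they do the work, as an engineer would, in place of code of your own. Each camera call takes 0.05 s, during which the arm holds its last target.

## Working session

There is one attempt and no reset: what is moved stays moved. The work goes in short steps, Python scripts to look and compute and a tool call to move; the robot and the scene stay as the last step left them, time stands still between calls to the robot, and variables do not carry over. Pictures are saved under pics/ and viewed, and the job is handed in when it is done.

Besides the shell and the picture viewer there is one more tool, called after "Call:" by a JSON object that holds its "fn" and its "kwargs". move_arm: Moves the arm, as the interface text tells. Its arguments: {"type":"object","properties":{"commands":{"type":"array","items":{"type":"number"}},"squeeze":{"type":"number"}},"required":["commands"]}

```bash
mkdir -p pics
python3 - <<'E'
from workcell import env
import cv2
s=env.get_state();print(s['time_s'],s['eef_pos'],s['orientation'],s['width'],s['contact_force'])
for n in ['scene','top']:
    p=env.grab_frame(n);cv2.imwrite(f'pics/{n}0.png',p['pixels'][:,:,::-1])
    for t in ['gate_frame','push_face','catch_pad','tape_roll','tin','glue','screwdriver']:
        print(n,t,[(d['point'],d['score']) for d in env.landmark_of(t,p)[:2]])
E
```

```text
0.0 [ 0.18930873 -0.62117492  0.2134647 ] [-1.79888013e+02 -6.58721432e-03  1.69488877e+01] 0.09526339280238569 [-0.42988227 -0.83352144  1.28069217]
scene gate_frame [([0.7212, 0.0713, -0.0012], 0.59)]
scene push_face [([0.4951, 0.1401, 0.0565], 0.61), ([0.4696, 0.1526, 0.0328], 0.4)]
scene catch_pad [([0.4735, 0.1496, 0.0321], 0.79)]
scene tape_roll [([0.5428, 0.3306, -0.0027], 0.71)]
scene tin [([0.5429, -0.0668, -0.0029], 0.66), ([0.5402, 0.3312, -0.0033], 0.57)]
scene glue [([0.6541, 0.2994, 0.0012], 0.6)]
scene screwdriver [([0.3913, -0.0636, -0.0007], 0.69)]
top gate_frame [([0.7212, 0.0764, 0.0015], 0.88), ([0.5464, 0.3268, 0.0012], 0.27)]
top push_face [([0.4932, 0.1437, 0.0495], 0.97)]
top catch_pad [([0.4721, 0.1489, 0.0289], 0.85)]
top tape_roll [([0.5411, 0.3274, 0.0029], 0.76)]
top tin [([0.5427, -0.0628, -0.0023], 0.96), ([0.6567, 0.3013, 0.002], 0.31)]
top glue [([0.6554, 0.2987, 0.0006], 0.86)]
top screwdriver [([0.3898, -0.0641, 0.005], 0.74)]
```

View pics/scene0.png

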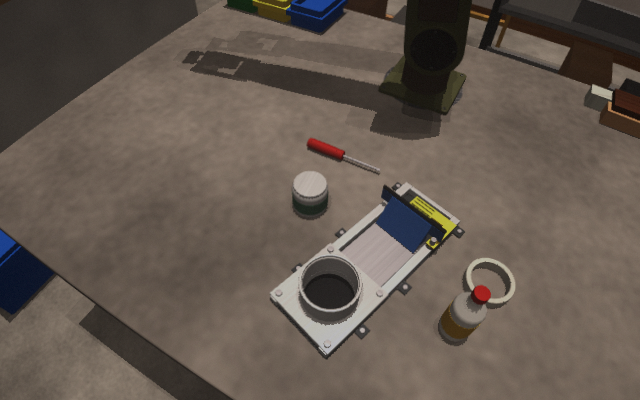

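View pics/top0.png

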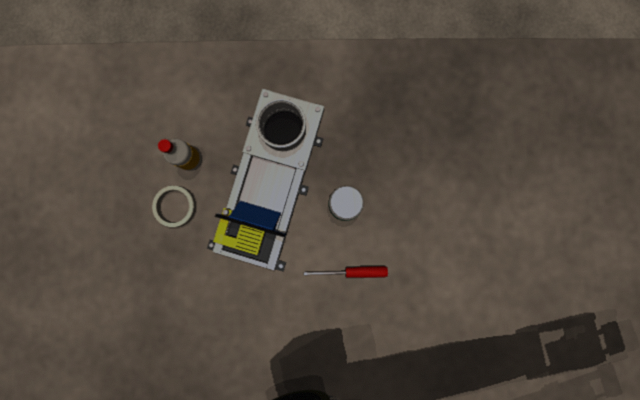

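The scene picture shows the gate with the yellow pad near (430,215), the tin at (310,195) and the glue bottle at (460,315). The top view has the pad at (245,238) and the port at (282,125). The networks agree across both views: origin about (0.721, 0.074), yaw about -16.8°. Nothing stands in the approach, so I'll move over the pad with the gripper closed.

Call:
{"fn": "move_arm", "kwargs": {"commands": [500, -652, 20, 0, 0, 0.59, 1, 500, -652, 20, 0, 0, 0.59, 1, 500, -652, 20, 0, 0, 0.59, 1, 500, -652, 20, 0, 0, 0.59, 1, 500, -652, 20, 0, 0, 0.59, 1, 500, -652, 20, 0, 0, 0.59, 1, 500, -652, 20, 0, 0, 0.59, 1, 500, -652, 20, 0, 0, 0.59, 1, 500, -652, 20, 0, 0, 0.59, 1, 500, -652, 20, 0, 0, 0.59, 1, 500, -652, 20, 0, 0, 0.59, 1, 500, -652, 20, 0, 0, 0.59, 1]}}

```text
time_s: 2.3
eef_pos: [0.453, 0.0826, 0.1969]
orientation: [-180.0, -0.1, -16.8]
contact_force: [1.0, -0.6, 0.0]
width: 0.0007
```

Run:
```python
from workcell import env
import cv2,numpy as np
s=env.get_state();print(s['time_s'],s['eef_pos'],s['orientation'],s['q'],s['contact_force'])
for n in ['wrist','top']:
    p=env.grab_frame(n);cv2.imwrite(f'pics/{n}1.png',p['pixels'][:,:,::-1])
    for t in ['gate_frame','push_face','catch_pad']:
        print(n,t,[(d['point'],d['score']) for d in env.landmark_of(t,p)[:2]])
    # overlay model
    K,k1,R,t=np.array(p['intrinsics']),p['k1'],np.array(p['R']),np.array(p['t'])
    def pr(X):
        c=R@X+t; a=c[:2]/c[2]; a=a*(1+k1*(a@a)); return (K[:2,:2]@a+K[:2,2])
    y=np.radians(-16.8);O=np.array([.7212,.074,0]);M=np.array([[np.cos(y),-np.sin(y),0],[np.sin(y),np.cos(y),0],[0,0,1]])
    im=p['pixels'][:,:,::-1].copy()
    pts=[(-235,-77,74),(-235,77,74),(-292,-28,32),(-292,28,32),(-315,-75,22),(-315,75,22),(80,75,22),(80,-75,22),(-220,66,46)]+[(54.5*np.cos(a),54.5*np.sin(a),78) for a in np.arange(0,6.28,.5)]
    for q in pts:
        u=pr(O+M@(np.array(q)/1000))
        if 0<=u[0]<640 and 0<=u[1]<400: cv2.circle(im,tuple(int(round(v)) for v in u),2,(255,0,255),-1)
    cv2.imwrite(f'pics/{n}1o.png',im if n=='wrist' else cv2.resize(im[80:290,140:400],None,fx=2.8,fy=2.8))
```

```text
2.3 [0.45297119 0.08255763 0.19692718] [-1.79982019e+02 -9.70627819e-02 -1.68274853e+01] [ 3.65509576e+00 -1.73522908e+01  1.19059082e+02 -1.74899833e-02
  7.81959912e+01  1.10486129e+02] [ 0.97170416 -0.59716194  0.02634843]
wrist gate_frame [([0.545, -0.0676, 0.0023], 0.23)]
wrist push_face [([0.4984, 0.1402, 0.0504], 0.94)]
wrist catch_pad [([0.4719, 0.1476, 0.0303], 0.73)]
top gate_frame [([0.7218, 0.0804, -0.0034], 0.86)]
top push_face []
top catch_pad []
```

View pics/wrist1o.png

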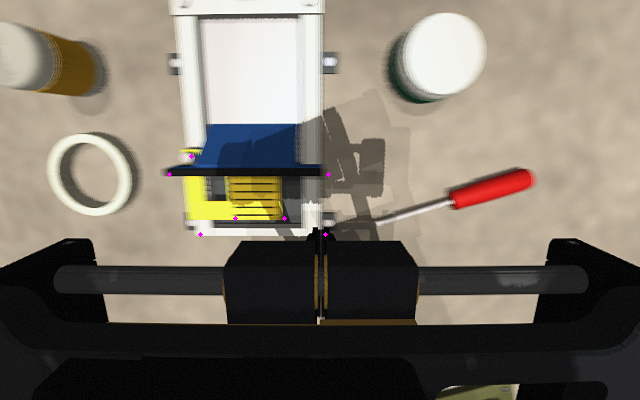

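View pics/top1o.png

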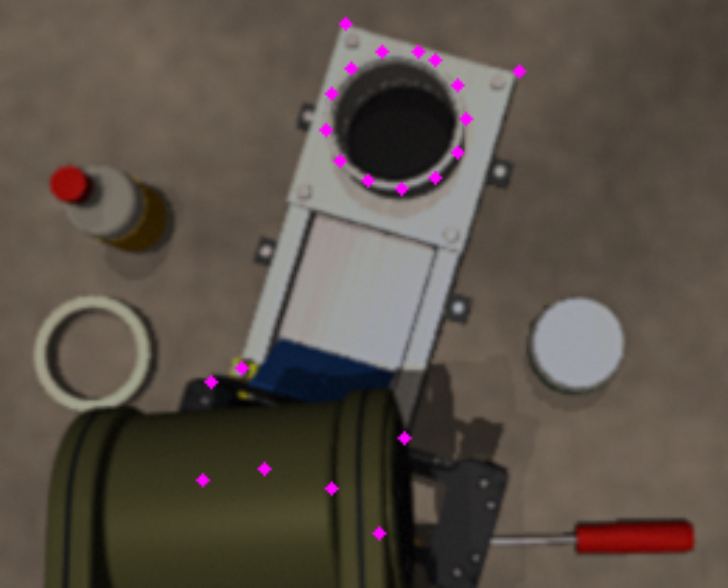

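In the wrist view the pad is at cols 229–281, rows 177–218, and the plate's rear edge is near row 177. My projected model agrees in x, but sits about 4–5 mm too far to the right (-y). I'll correct for that, then hover above the pad.

Call:
{"fn": "move_arm", "kwargs": {"commands": [0, -71, 40, 0, 0, 0, 1, 0, -71, 80, 0, 0, 0, 1, 0, -71, 110, 0, 0, 0, 1, 0, -71, 137, 0, 0, 0, 1, 0, -71, 137, 0, 0, 0, 1, 0, -71, 137, 0, 0, 0, 1]}}

```text
time_s: 3.45
eef_pos: [0.4741, 0.1476, 0.0607]
orientation: [-179.9, -0.1, -17.0]
contact_force: [0.2, 0.5, 0.1]
width: 0.0006
```

Run:
```python
from workcell import env
import cv2,numpy as np
s=env.get_state();print(s['time_s'],s['eef_pos'],s['orientation'],s['contact_force'])
for n in ['wrist','scene']:
    p=env.grab_frame(n)
    K,k1,R,t=np.array(p['intrinsics']),p['k1'],np.array(p['R']),np.array(p['t'])
    def pr(X):
        c=R@X+t; a=c[:2]/c[2]; a=a*(1+k1*(a@a)); return (K[:2,:2]@a+K[:2,2])
    y=np.radians(-16.8);O=np.array([.7200,.0765,0]);M=np.array([[np.cos(y),-np.sin(y),0],[np.sin(y),np.cos(y),0],[0,0,1]])
    im=p['pixels'][:,:,::-1].copy()
    for q in [(-235,-77,74),(-235,77,74),(-292,-28,32),(-292,28,32),(-315,-75,22),(-315,75,22),(-235,-28,32),(-235,28,32),(80,75,22),(80,-75,22)]:
        u=pr(O+M@(np.array(q)/1000))
        if 0<=u[0]<640 and 0<=u[1]<400: cv2.circle(im,tuple(int(round(v)) for v in u),1,(255,0,255),-1)
    cv2.imwrite(f'pics/{n}2.png',im if n=='wrist' else cv2.resize(im[150:370,240:500],None,fx=2.7,fy=2.7))
    for t in ['gate_frame','push_face','catch_pad']:
        print(n,t,[(d['point'],d['score']) for d in env.landmark_of(t,p)[:2]])
```

```text
3.45 [0.47405044 0.14762509 0.06073283] [-1.79948184e+02 -1.00336317e-01 -1.69526931e+01] [0.20818389 0.53922755 0.12078665]
wrist gate_frame []
wrist push_face [([0.4988, 0.1432, 0.0528], 0.79)]
wrist catch_pad [([0.4737, 0.1514, 0.0326], 0.84), ([0.653, 0.2961, 0.0002], 0.62)]
scene gate_frame [([0.7213, 0.0727, 0.0014], 0.93)]
scene push_face [([0.4972, 0.1434, 0.0546], 0.69)]
scene catch_pad [([0.4715, 0.1526, 0.0324], 0.88)]
```

View pics/wrist2.png

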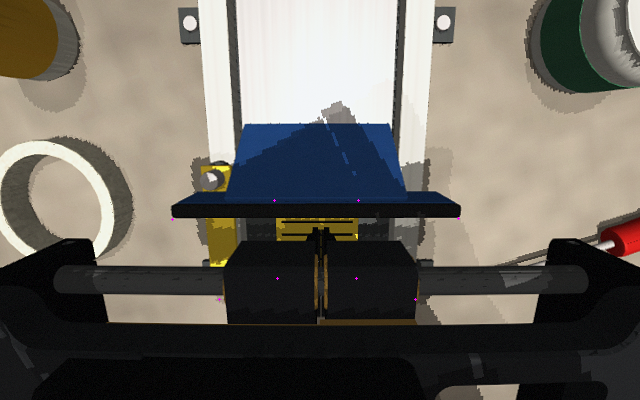

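View pics/scene2.png

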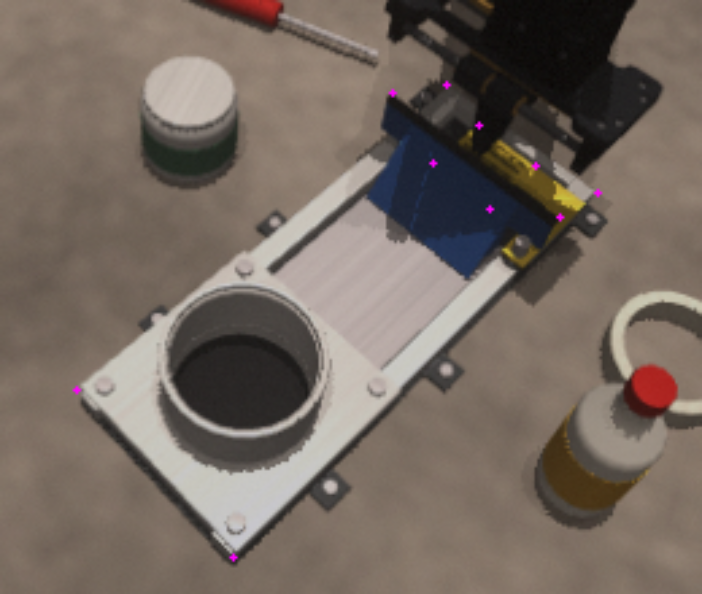

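The overlay now matches the plate ends at (172,217) and (460,217), and the frame corners in the scene view. The fingers are above the pad, with about 10 mm between them and the plate. Pressing now.

Call:
{"fn": "move_arm", "kwargs": {"commands": [0, 0, 20, 0, 0, 0, 1, 0, 0, 30, 0, 0, 0, 1, 0, 0, 36, 0, 0, 0, 1, 0, 0, 40, 0, 0, 0, 1, 0, 0, 40, 0, 0, 0, 1, 0, 0, 40, 0, 0, 0, 1]}}

```text
time_s: 4.6
eef_pos: [0.4726, 0.1483, 0.0202]
orientation: [179.9, 0.1, -16.8]
contact_force: [-4.8, -0.8, 8.1]
width: 0.0003
```

Call:
{"fn": "move_arm", "kwargs": {"commands": [0, 0, 1.5, 0, 0, 0, 1, 0, 0, 1.5, 0, 0, 0, 1, 0, 0, 1.5, 0, 0, 0, 1]}}

```text
time_s: 4.97
eef_pos: [0.4727, 0.1483, 0.0188]
orientation: [180.0, 0.1, -16.8]
contact_force: [-5.1, -0.6, 7.8]
width: 0.0004
```

Run:
```python
from workcell import env
import cv2,numpy as np
s=env.get_state();print(s['time_s'],s['eef_pos'],s['orientation'],s['contact_force'],s['wrist_torque'])
p=env.grab_frame('scene')
cv2.imwrite('pics/scene3.png',cv2.resize(p['pixels'][170:270,360:480,::-1],None,fx=5,fy=5))
p=env.grab_frame('wrist')
cv2.imwrite('pics/wrist3.png',p['pixels'][:,:,::-1])
```

```text
4.975 [0.47267535 0.14833345 0.01882386] [ 1.79950490e+02  9.40971771e-02 -1.68482237e+01] [-5.12467358 -0.64579644  7.77252456] [-0.06052218  0.94360538  0.04344678]
```

View pics/scene3.png

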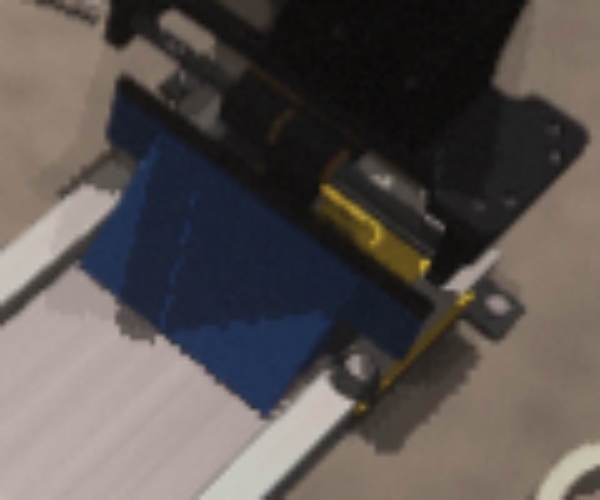

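View pics/wrist3.png

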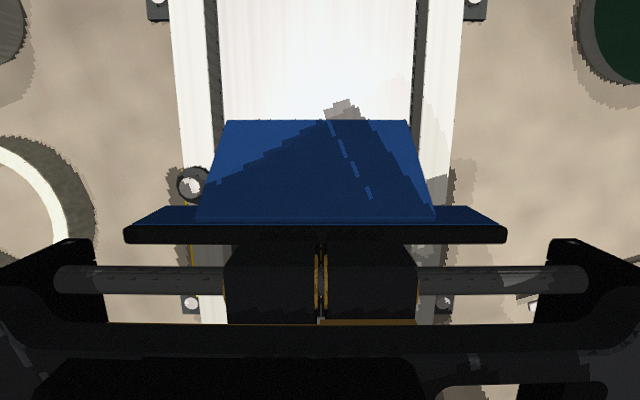

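The catch is down: the pin has sunk (scene crop, 360,370) and the pad is under load. Sliding forward now with the pad held down.

Call:
{"fn": "move_arm", "kwargs": {"commands": [3, 0, 1, 0, 0, 0, 1, 6, 0, 1, 0, 0, 0, 1, 9, 0, 1, 0, 0, 0, 1, 12, 0, 1, 0, 0, 0, 1, 15, 0, 1, 0, 0, 0, 1, 18, 0, 1, 0, 0, 0, 1, 18, 0, 1, 0, 0, 0, 1]}}

```text
time_s: 5.95
eef_pos: [0.4888, 0.144, 0.018]
orientation: [180.0, 0.3, -16.9]
contact_force: [-9.9, 1.6, 12.0]
width: 0.0003
```

Run:
```python
from workcell import env
import cv2,numpy as np
s=env.get_state();print(s['time_s'],s['eef_pos'],s['orientation'],s['contact_force'],s['wrist_torque'])
p=env.grab_frame('scene')
cv2.imwrite('pics/scene4.png',cv2.resize(p['pixels'][170:270,360:480,::-1],None,fx=5,fy=5))
```

```text
5.95 [0.48881835 0.14396796 0.01800505] [179.98818357   0.28629391 -16.87421702] [-9.85834383  1.5685651  12.04762266] [0.43957918 1.69075103 0.03476096]
```

View pics/scene4.png

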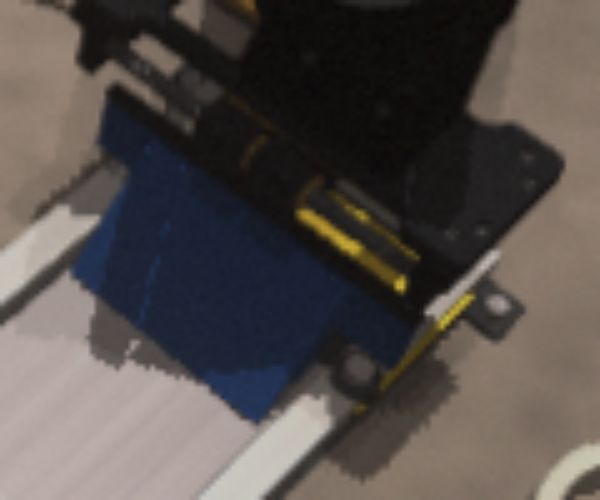

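Call:
{"fn": "move_arm", "kwargs": {"commands": [3, 0, 0, 0, 0, 0, 1, 6, 0, 0, 0, 0, 0, 1, 9, 0, 0, 0, 0, 0, 1, 12, 0, 0, 0, 0, 0, 1, 15, 0, 0, 0, 0, 0, 1, 15, 0, 0, 0, 0, 0, 1]}}

```text
time_s: 6.75
eef_pos: [0.5027, 0.1398, 0.018]
orientation: [180.0, 0.4, -16.9]
contact_force: [-11.2, 2.8, 13.4]
width: 0.0001
```

Run:
```python
from workcell import env
import cv2,numpy as np
s=env.get_state();print(s['time_s'],s['eef_pos'],s['orientation'],s['contact_force'],s['wrist_torque'])
p=env.grab_frame('scene')
cv2.imwrite('pics/scene5.png',cv2.resize(p['pixels'][170:270,360:480,::-1],None,fx=5,fy=5))
```

```text
6.75 [0.5027035  0.1397588  0.01798927] [179.98154743   0.35252216 -16.87877745] [-11.16224762   2.80094365  13.44903476] [ 0.55828678  2.00751496 -0.01510162]
```

View pics/scene5.png

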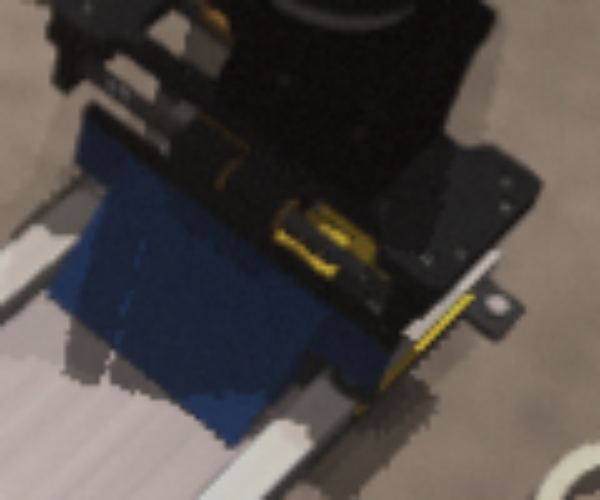

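The plate is over the pin and about 18 mm along. I'll go past the pin, lift the fingertips off the pad, then push on.

Call:
{"fn": "move_arm", "kwargs": {"commands": [4, 0, 0, 0, 0, 0, 1, 8, 0, 0, 0, 0, 0, 1, 12, 0, 0, 0, 0, 0, 1, 13, 0, -4, 0, 0, 0, 1, 14, 0, -10, 0, 0, 0, 1, 15, 0, -18, 0, 0, 0, 1, 18, 0, -24, 0, 0, 0, 1, 24, 0, -25, 0, 0, 0, 1, 32, 0, -25, 0, 0, 0, 1, 40, 0, -25, 0, 0, 0, 1, 48, 0, -25, 0, 0, 0, 1, 48, 0, -25, 0, 0, 0, 1]}}

```text
time_s: 8.3
eef_pos: [0.5523, 0.1244, 0.0425]
orientation: [-180.0, -0.2, -16.9]
contact_force: [-0.3, 0.8, -0.7]
width: 0.0005
```

Run:
```python
from workcell import env
import cv2,numpy as np
s=env.get_state();print(s['time_s'],s['eef_pos'],s['orientation'],s['contact_force'],s['wrist_torque'])
p=env.grab_frame('scene')
cv2.imwrite('pics/scene6.png',cv2.resize(p['pixels'][170:350,270:480,::-1],None,fx=3.3,fy=3.3))
```

```text
8.3 [0.55232644 0.12443694 0.04247282] [-1.79965434e+02 -1.50085392e-01 -1.68812218e+01] [-0.32630732  0.80781768 -0.74069844] [0.05206829 0.08577108 0.03469779]
```

View pics/scene6.png

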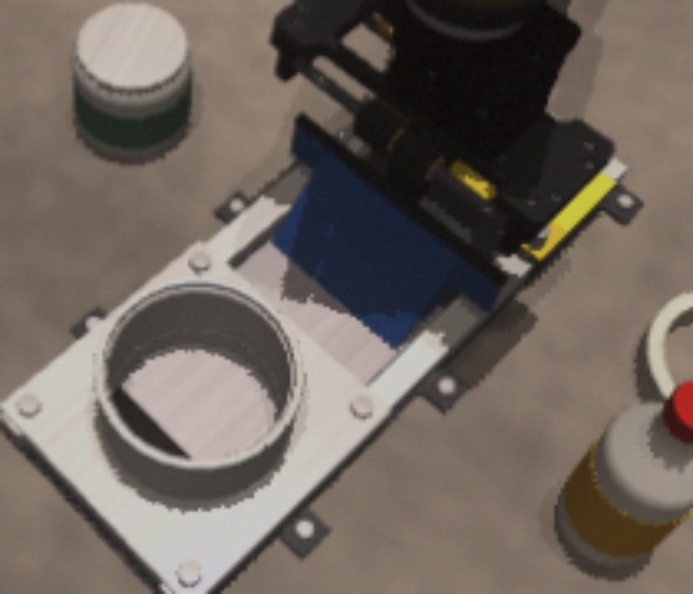

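The pin is up behind the plate (540,240) and the port is mostly shut. I'll push it home.

Call:
{"fn": "move_arm", "kwargs": {"commands": [6, 0, 0, 0, 0, 0, 1, 12, 0, 0, 0, 0, 0, 1, 18, 0, 0, 0, 0, 0, 1, 24, 0, 0, 0, 0, 0, 1, 29, 0, 0, 0, 0, 0, 1, 33, 0, 0, 0, 0, 0, 1, 36, 0, 0, 0, 0, 0, 1, 38, 0, 0, 0, 0, 0, 1, 39, 0, 0, 0, 0, 0, 1, 39, 0, 0, 0, 0, 0, 1]}}

```text
time_s: 9.6
eef_pos: [0.588, 0.1135, 0.0418]
orientation: [-180.0, -0.0, -16.9]
contact_force: [-1.4, 2.0, 1.0]
width: 0.0003
```

Call:
{"fn": "move_arm", "kwargs": {"commands": [2, 0, 0, 0, 0, 0, 1, 4, 0, 0, 0, 0, 0, 1, 4, 0, 0, 0, 0, 0, 1, 4, 0, 0, 0, 0, 0, 1]}}

```text
time_s: 10.1
eef_pos: [0.5882, 0.1134, 0.0418]
orientation: [179.9, 0.5, -16.9]
contact_force: [-12.8, 5.3, 9.5]
width: 0.0004
```

The gate is at its stop: the force rises and the tip no longer moves, about where home should be. One more nudge, then back off and lift.

Call:
{"fn": "move_arm", "kwargs": {"commands": [2, 0, 0, 0, 0, 0, 1, 2, 0, 0, 0, 0, 0, 1, 2, 0, 0, 0, 0, 0, 1]}}

```text
time_s: 10.48
eef_pos: [0.5881, 0.1134, 0.0418]
orientation: [179.9, 0.8, -16.8]
contact_force: [-20.8, 5.8, 15.4]
width: 0.0005
```

Call:
{"fn": "move_arm", "kwargs": {"commands": [-8, 0, 0, 0, 0, 0, 1, -24, 0, 0, 0, 0, 0, 1, -24, 0, -20, 0, 0, 0, 1, -24, 0, -60, 0, 0, 0, 1, -60, 0, -110, 0, 0, 0, 1, -120, 0, -150, 0, 0, 0, 1, -180, 0, -180, 0, 0, 0, 1, -200, 0, -180, 0, 0, 0, 1, -200, 0, -180, 0, 0, 0, 1]}}

```text
time_s: 11.6
eef_pos: [0.4021, 0.1704, 0.2248]
orientation: [-179.8, -0.3, -16.8]
contact_force: [0.1, 0.3, 0.8]
width: 0.0006
```

Run:
```python
from workcell import env
import cv2,numpy as np
s=env.get_state();print(s['time_s'],s['eef_pos'],s['contact_force'])
p=env.grab_frame('scene')
cv2.imwrite('pics/scene7.png',cv2.resize(p['pixels'][130:350,250:510,::-1],None,fx=2.7,fy=2.7))
for t in ['gate_frame','push_face','catch_pad','tape_roll','tin','glue','screwdriver']:
    print(t,[(d['point'],d['score']) for d in env.landmark_of(t,p)[:1]])
K,k1,R,t=np.array(p['intrinsics']),p['k1'],np.array(p['R']),np.array(p['t'])
y=np.radians(-16.8);O=np.array([.7200,.0765,0]);M=np.array([[np.cos(y),-np.sin(y),0],[np.sin(y),np.cos(y),0],[0,0,1]])
im=p['pixels'][:,:,::-1].copy()
for q in [(-125,-77,74),(-125,77,74),(-220,66,46),(-292,-28,32),(-292,28,32)]:
    c=R@(O+M@(np.array(q)/1000))+t; a=c[:2]/c[2]; a=a*(1+k1*(a@a)); u=K[:2,:2]@a+K[:2,2]
    cv2.circle(im,tuple(int(round(v)) for v in u),1,(255,0,255),-1)
cv2.imwrite('pics/scene7o.png',cv2.resize(im[150:350,270:480],None,fx=3,fy=3))
```

```text
11.6 [0.4020888  0.17036999 0.22478577] [0.12408096 0.34448678 0.76943246]
gate_frame [([0.7201, 0.0763, 0.0021], 0.69)]
push_face [([0.5971, 0.1117, 0.0533], 0.81)]
catch_pad [([0.4734, 0.1547, 0.034], 0.91)]
tape_roll [([0.5406, 0.3295, -0.0047], 0.93)]
tin [([0.5429, -0.069, -0.0027], 0.58)]
glue [([0.6558, 0.2978, 0.0002], 0.56)]
screwdriver [([0.392, -0.0638, -0.0002], 0.66)]
```

View pics/scene7o.png

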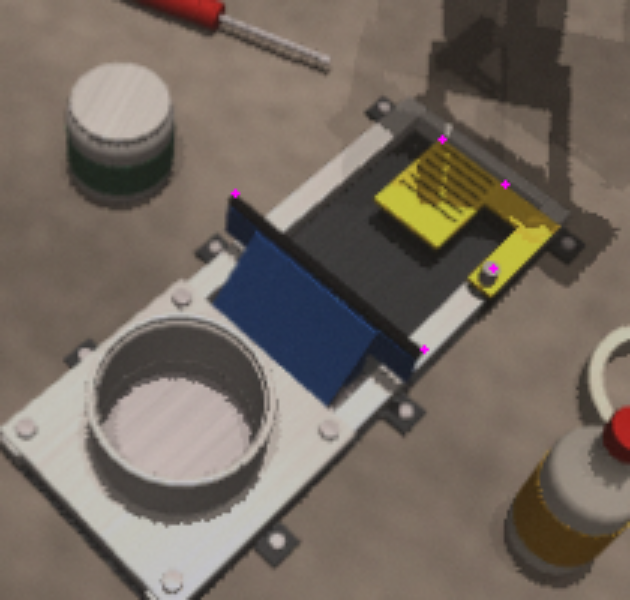

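The port is fully shut and the plate sits at the predicted home points (235,194) and (424,350). The pin is up at (490,270), and the bystanders haven't moved. Handing in.

```bash
python3 -c "
from workcell import env
print(env.close_job())"
```

```text
the job is handed in; nothing more can be done
None
```

I shut the gate and handed the job in at about 11.6 s of the 38 s allowed; handing in gives no verdict. With the closed fingertips I pressed the yellow pad to the bottom and held it there while pushing the plate past the catch pin. I then lifted off the pad, pushed the plate on to its stop and moved clear.

**Gate:** at the stop the push force rose to about 21 N with no further travel. The last picture shows the port fully shut and the plate at its predicted home position. The network put the push face at (0.597, 0.112), within about 4 mm of home.

**Catch:** the pin and pad show raised in the last picture. The network's pad height was 34 mm, against 32 mm when fully up.

**Bystanders:** tape, tin, glue and screwdriver read within 3 mm of their first readings from the same camera.

**Disagreements:**
- My first estimate of the gate's position was 4–5 mm off to one side. I corrected it from the wrist picture before pressing.
- When I first pressed the pad there was an unexpected sideways force of about 5 N. I took it to be friction, and it was gone once the fingers were off the pad.

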